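# Lay the coffee tray for two

### The arm

A 6-joint arm with a two-finger parallel gripper is mounted at the origin on a cart in front of the work surface, level with it; the furniture and walls round the work are solid. World frame = base frame: x ahead of the robot, y to its left, z up, the work surface at z = 0. Lengths are in m, angles in degrees, forces in N, time in s.
With the tool pointing down it reaches from about 0.4 to 0.825 m from the base axis. Payload 7 kg.
Tool frame: the origin (TCP) lies on the centre line of the jaws, within the pads' length; the fingertips stand 19 mm ahead of it and the grasp point (between the pads) is the TCP (r.tip_extent is the distance from the TCP to the fingertips, in m); z points along the fingers, y is the line along which they close (so a half turn about z gives the same grasp; the last joint's range is limited). The gripper opens to 88 mm and grips with 3 to 60 N. Pads are 19 mm wide; open, the fingers measure 130 mm over their backs; the gripper's body (78 mm by 193 mm) begins 47 mm behind the grasp point.
Start: joints at [16.507, 20.546, 0.682, 0, -70.136, -16.507], TCP at [0.675, -0, 0.246] pointing down, gripper open.
Joint ranges: [-176.03, 176.03], [-82.01, 121.73], [-58.28, 71.71], [-173.87, 95.51], [-174.79, -0.11], [-173.66, 173.66]. Speed limits (degrees/s): [136.94, 136.94, 172.46, 180, 180, 180].

### API

Orientations are given as [roll, pitch, yaw] about the fixed x, y, z axes, in that order (R = Rz(yaw) Ry(pitch) Rx(roll)).
In Python, from plant import r gives the robot as it stands. The module is installed in compiled form; this text tells all that it offers.
- The arm moves only by the tool jog_arm, never from a script. Its argument "deltas" is a list that holds one entry, the list of rows, each a list of 5 numbers: the opening, from -1 (shut) to 1 (fully open), then the shift along the world's x, y, z in cm, then the turn about the world's z in rad. In form: [[[claw, dx, dy, dz, turn], ...]]. A call has 1 to 8 rows; each row shifts and turns the commanded pose from where the row before left it; what a row does not reach is not made up. A row lasts 1/8 s, in which the tool goes at most 62.5 mm and 10.7 degrees, less where a joint would pass 70% of its speed; a pose out of reach is approached as far as the arm can. A call with a gripper value outside its range is refused whole. The fingers move at their own pace and stop on an object; "force" is the grip in N (left out, the last holds). Time passes only in rows, so rows that do not move let the fingers close. It gives the time, the measured TCP pose, the force, the opening and the grip force at its end, in the units of the state.
- r.get_state(): the state, without advancing time (a new reading comes with each control period).
- r.capture(name): name is "scene" or "side" or "wrist"; returns the picture (400x640x3 uint8, blue, green, red); there is no depth.
- r.camera_info(name): a dict with "fx", "fy", "cx", "cy" (pixels), "view" (4x4, takes a point from world to camera coordinates). Camera axes: x right, y up, looking along -z (the intrinsics and any distortion apply to the point x, -y, -z); pixel columns grow to the right and rows downward; lengths in m; the calibration is good to about 2 mm. A picture is of the moment at which its call begins: read the wrist's pose just before it. camera_info takes no time and is no camera call; for the wrist camera it gives the pose at the moment of the call.
- r.close_job(): hands the job in; it is judged then, once.
The state is a dict: "time_s": time; "joints": joint angles; "qd": joint speeds; "joint_torque": joint torques, N m; "tcp_pos": TCP position; "eef_rot": TCP orientation; "contact_force": force on the tool from outside, world axes, zero at the start; "moment": the same for the moment, N m; "gripper_width": finger opening in m; "gripper_force": force on a finger pad.
Only numpy, scipy, OpenCV 4.12 (cv2) and the standard library are available. Lean on these libraries where they do the work, as an engineer would, in place of code of your own. Each camera call takes 0.05 s, during which the arm holds its last target. There are 200 camera calls.

### The job

Lay the serving tray for two espressos: stand one small cup upright in the middle of each saucer, stand the milk jug on the rimmed round coaster, and lay the teaspoon lengthwise in the long spoon rest, in any order. The big mug and the fork do not belong on the tray: leave them where they are.

Things in the scene. Friction and masses are not known exactly. Their poses are not given: they have to be found in the camera images.
- cup_a: small white espresso cup, twin of cup_b, 62 x 89 x 52 mm high. Origin: on the underside, midway over all, handle included; z up, handle along -y. Bowl 62 mm across, foot 43 mm, axis at y = +13.5 mm. Handle y = -44 to -20 mm, z = 16 to 50 mm, 12 mm thick along x for y below -26 mm: pinch it from above across x at y = -35 mm. 80 to 150 g. Upright; either cup fits either saucer.
- cup_b: small white espresso cup, twin of cup_a, 62 x 89 x 52 mm high. Origin: on the underside, midway over all, handle included; z up, handle along -y. Bowl 62 mm across, foot 43 mm, axis at y = +13.5 mm. Handle y = -44 to -20 mm, z = 16 to 50 mm, 12 mm thick along x for y below -26 mm: pinch it from above across x at y = -35 mm. 80 to 150 g. Upright; either cup fits either saucer.
- milk_jug: pale plain gently tapering milk jug, 74 x 98 x 88 mm high, the tallest vessel to be moved. Origin: on the underside, midway over all, handle included; z up, handle along -y. Body 73 mm across, axis at y = +12 mm. Handle y = -49 to -24 mm, z = 21 to 84 mm, 8 mm thick along x: pinch it from above across x at y = -40 mm, near its top. 190 to 300 g. Upright.
- teaspoon: plain steel teaspoon, 130 x 26 x 11 mm (long x wide x high), lying flat on the worktop, bowl towards +x. Origin: on the underside, at half length; x along the spoon, z up. For contact it is a solid 11 mm high wedge, about 19 mm wide at the middle: pinch it across y near the middle. 20 g.
- saucer_1: white round saucer, 112 mm across, rim 12 mm high, fixed on the wooden serving tray (tray floor 8 mm above the worktop, rim 22 mm, bar handles on its short ends to 44 mm). Origin: centre of its underside, z up. A flat well about 61 mm across, floor 4 mm above the origin, takes a cup's foot; the border slopes up round it.
- saucer_2: white round saucer, 112 mm across, rim 12 mm high, fixed on the wooden serving tray (tray floor 8 mm above the worktop, rim 22 mm, bar handles on its short ends to 44 mm). Origin: centre of its underside, z up. A flat well about 61 mm across, floor 4 mm above the origin, takes a cup's foot; the border slopes up round it.
- coaster: round coaster, 103 mm across, cork floor with a dark wooden raised rim, fixed on the wooden tray. Origin: centre of its underside, z up. Cork floor 5 mm above the origin, rim 10 mm above it; the recess is about 87 mm across. The espresso machine, far taller, stands just behind the tray.
- spoon_rest: long white ceramic spoon rest with round ends, 168 x 68 mm, fixed on the wooden tray along its front edge. Origin: centre of its underside; x along its length, z up. Floor 4 mm above the origin, rolled edge 8 mm above it; inside about 156 x 56 mm. The spoon lies along x, bowl to either end.
- big_mug: big white mug, 95 x 126 mm over all, 58 mm high, shaped like the cups but half as large again. Origin: on the underside, midway over all, z up; handle along -y. Not for the tray: stays where it stands.
- fork: steel fork, 196 x 27 x 13 mm, lying flat on the worktop beside the teaspoon. Origin: on the underside at half length; x along it. Not for the tray: stays where it lies.

How it is judged (in metres and radians):
At the end, for the whole second after the job is handed in: Each small cup upright in the well of its own saucer and the jug upright inside the coaster's rim, axes within 10 mm of centre; teaspoon flat in the spoon rest, within 18 mm of its middle and 0.3 rad of its length, bowl either way; big mug and fork within 30 mm of their start; all at rest (((x of saucer_1 in the frame of cup_a between -0.01 and 0.01 m and y of saucer_1 in the frame of cup_a between 0.0035 and 0.0235 m and z of cup_a in the frame of saucer_1 between 0.001 and 0.008 m and x of saucer_2 in the frame of cup_b between -0.01 and 0.01 m and y of saucer_2 in the frame of cup_b between 0.0035 and 0.0235 m and z of cup_b in the frame of saucer_2 between 0.001 and 0.008 m) or (x of saucer_2 in the frame of cup_a between -0.01 and 0.01 m and y of saucer_2 in the frame of cup_a between 0.0035 and 0.0235 m and z of cup_a in the frame of saucer_2 between 0.001 and 0.008 m and x of saucer_1 in the frame of cup_b between -0.01 and 0.01 m and y of saucer_1 in the frame of cup_b between 0.0035 and 0.0235 m and z of cup_b in the frame of saucer_1 between 0.001 and 0.008 m)) and x of coaster in the frame of milk_jug between -0.01 and 0.01 m and y of coaster in the frame of milk_jug between 0.002 and 0.022 m and z of milk_jug in the frame of coaster between 0.001 and 0.009 m and x of teaspoon in the frame of spoon_rest between -0.018 and 0.018 m and y of teaspoon in the frame of spoon_rest between -0.018 and 0.018 m and z of teaspoon in the frame of spoon_rest between 0.001 and 0.009 m and angle between the x axis of teaspoon and the x axis of spoon_rest, either way round below 0.3 rad and angle between each of cup_a, cup_b, milk_jug, big_mug's own z axis and vertical below 0.12 rad and angle between teaspoon's own z axis and vertical below 0.2 rad and linear speed of each of cup_a, cup_b, milk_jug, teaspoon below 0.02 m/s and distance of each of big_mug, fork from where it was at the start of the episode below 0.03 m); the robot touches nothing.
It fails at once if the big mug is shoved away or lifted (distance of big_mug from where it was at the start of the episode above 0.03 m).
It fails at once if the fork is shoved away or lifted (distance of fork from where it was at the start of the episode above 0.03 m).
It also fails if it takes over 128 s, if anything falls off the work surface, if the arm or the gripper's body presses on something with over 40 N, if the wrist force passes 120 N, or if a joint passes its speed limit or range.

## Working session

There is one attempt and no reset: what is moved stays moved. The work goes in short steps, Python scripts to look and compute and a tool call to move; the robot and the scene stay as the last step left them, time stands still between calls to the robot, and variables do not carry over. Pictures are saved under pics/ and viewed, at most 14 in all, crops included, and the job is handed in when it is done.

Besides the shell and the picture viewer there is one more tool, called after "Emit:" in YAML: its name, and indented under it one key for each argument. jog_arm: Moves the arm, as the interface text tells. Its arguments: {"type":"object","properties":{"deltas":{"type":"array"},"force":{"type":"number"}},"required":["deltas"]}

```bash
mkdir -p pics; python3 - <<'E'
from plant import r
import cv2
for n in ("scene","side","wrist"):
    im=r.capture(n); cv2.imwrite(f"pics/{n}0.png",im); i=r.camera_info(n); print(n,{k:(v if k!="view" else None) for k,v in i.items()}); print(i["view"])
print(r.get_state())
E
```

```text
scene {'fx': 377.1361335087242, 'fy': 377.1361335087242, 'cx': 320.4519830374366, 'cy': 197.51167496076928, 'view': None}
[[ 0.657825   -0.75305864 -0.01299826 -0.38437827]
 [ 0.41192758  0.34527891  0.84326635 -0.26877661]
 [-0.63054099 -0.56007603  0.53733872 -0.74821158]
 [ 0.          0.          0.          1.        ]]
side {'fx': 424.29111600606853, 'fy': 424.29111600606853, 'cx': 317.5055777712308, 'cy': 206.50775283777622, 'view': None}
[[ 0.85438067 -0.5191087  -0.02366065 -0.47360242]
 [ 0.19984808  0.28620998  0.9370937  -0.12155374]
 [-0.47968158 -0.80536327  0.34827515 -0.91663094]
 [ 0.          0.          0.          1.        ]]
wrist {'fx': 337.48554496509286, 'fy': 337.48554496509286, 'cx': 320.6599080672669, 'cy': 198.10242619763508, 'view': None}
[[-9.99998699e-01 -8.69107357e-04  1.35880785e-03  6.74782413e-01]
 [ 4.33640483e-04 -9.56264276e-01 -2.92503756e-01  3.64441114e-02]
 [ 1.55359657e-03 -2.92502786e-01  9.56263409e-01 -3.90440390e-01]
 [ 0.00000000e+00  0.00000000e+00  0.00000000e+00  1.00000000e+00]]
{'time_s': 0.15, 'joints': array([ 1.65062354e+01,  2.05813459e+01,  6.47130229e-01, -1.20633728e-02,
       -7.01387145e+01, -1.65079874e+01]), 'qd': array([ 0.05030581, -0.12984514,  0.04177447, -0.00021959, -0.04311599,
       -0.09162184]), 'joint_torque': array([ 1.39394037e-04, -5.83274567e+01,  2.93289685e+01,  7.00122759e+00,
        8.75052094e-03, -9.76538854e-05]), 'tcp_pos': array([ 6.74654103e-01, -4.83764566e-05,  2.44863385e-01]), 'eef_rot': array([ 1.79926853e+02, -9.85001236e-03, -9.00058514e+01]), 'contact_force': array([-0.12419801,  0.07120878, -0.18747204]), 'moment': array([-0.00600411,  0.00831774, -0.00701342]), 'gripper_force': 0.0, 'gripper_width': 0.08732672828887014}
```

View pics/scene0.png

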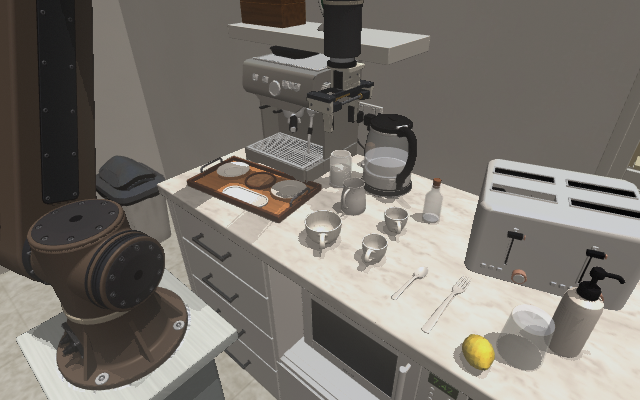

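View pics/side0.png

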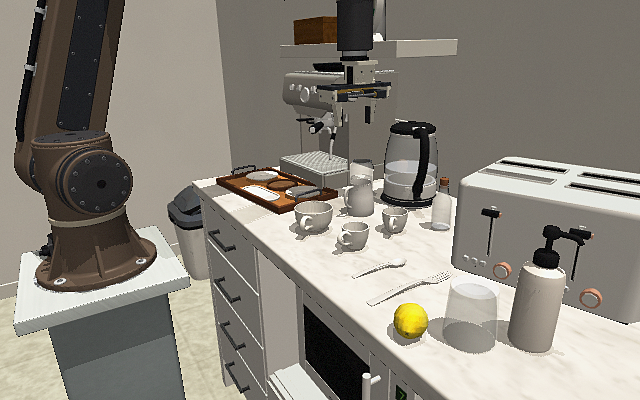

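View pics/wrist0.png

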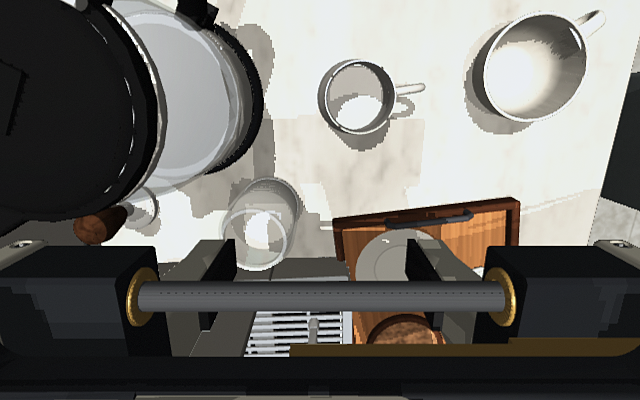

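The scene view shows the tray (about 255,185), jug (353,195), big mug (322,230), cups (395,220) and (373,250), spoon (410,282) and fork (447,305). The wrist view shows the jug at (357,97) with its handle to the right, and a glass at (260,222) next to it. I'll get rough positions first.

```bash
cat > h.py <<'E'
import numpy as np, cv2
from plant import r
def ray(info,uv,z):
    V=np.array(info["view"]);R=V[:3,:3];c=-R.T@V[:3,3]
    d=R.T@np.array([(uv[0]-info["cx"])/info["fx"],-(uv[1]-info["cy"])/info["fy"],-1])
    return c+d*(z-c[2])/d[2]
def pix(info,p):
    V=np.array(info["view"]);q=V[:3,:3]@np.array(p)+V[:3,3]
    return np.array([info["cx"]+info["fx"]*q[0]/-q[2],info["cy"]-info["fy"]*q[1]/-q[2]])
E
python3 - <<'E'
from h import *
np.set_printoptions(precision=3,suppress=True)
s=r.camera_info("scene");w=r.camera_info("wrist")
for n,uv,z in [("mug rim",(323,222),.058),("mug hnd",(322,242),.03),("cupL rim",(374,242),.052),("cupL hnd",(368,258),.035),("cupR rim",(396,213),.052),("cupR hnd",(389,226),.035),("jug rim",(353,185),.088),("spoon tip",(393,297),0),("spoon bowl",(426,268),0),("fork a",(425,331),0),("fork b",(467,279),0),
 ("sauc near",(289,188),.02),("coaster",(262,180),.018),("sauc far",(234,170),.02),("rest",(245,196),.016),("tray near R",(321,184),.02),("tray front",(283,217),.02),("tray left",(188,184),.02),("tray back",(240,158),.02),("glass",(340,154),.07),("kettle",(388,190),0),("bottle",(432,218),0)]: print(n,ray(s,uv,z)[:2])
for n,uv,z in [("jug rim",(357,97),.088),("jug h end",(424,87),.08),("mug",(530,67),.058),("mug h",(603,16),.05),("glass top",(255,240),.09),("glass bot",(262,205),.0),("saucer",(402,270),.02),("kettle right edge",(262,90),0)]: print("w",n,ray(w,uv,z)[:2])
E
```

```text
mug rim [ 0.473 -0.107]
mug hnd [ 0.437 -0.134]
cupL rim [ 0.496 -0.247]
cupL hnd [ 0.457 -0.258]
cupR rim [ 0.633 -0.223]
cupR hnd [ 0.593 -0.228]
jug rim [ 0.627 -0.084]
spoon tip [ 0.422 -0.351]
spoon bowl [ 0.55  -0.361]
fork a [ 0.387 -0.445]
fork b [ 0.578 -0.45 ]
sauc near [0.579 0.125]
coaster [0.56 0.23]
sauc far [0.543 0.352]
rest [0.464 0.199]
tray near R [0.661 0.064]
tray front [0.458 0.027]
tray left [0.389 0.39 ]
tray back [0.613 0.408]
glass [0.787 0.089]
kettle [ 0.794 -0.1  ]
bottle [ 0.745 -0.277]
w jug rim [ 0.645 -0.077]
w jug h end [ 0.587 -0.085]
w mug [ 0.486 -0.103]
w mug h [ 0.425 -0.146]
w glass top [0.737 0.052]
w glass bot [0.745 0.047]
w saucer [0.577 0.123]
w kettle right edge [ 0.738 -0.084]
```

Emit:
jog_arm:
  deltas:
    - [[1,-2.8,-5,1.2,0],[1,-2.8,-5,1.2,0],[1,-2.8,-5,1.2,0],[1,-2.8,-5,1.2,0],[1,-2.8,-5,1.2,0],[1,0,0,0,0],[1,0,0,0,0]]

```text
time_s: 1.02
tcp_pos: [0.5347, -0.2501, 0.3053]
eef_rot: [180.0, 0.0, -90.1]
contact_force: [0.8, -0.3, -0.2]
gripper_width: 0.0876
gripper_force: 0.0
```

```bash
python3 - <<'E'
from h import *
import pickle
i=r.camera_info("wrist");im=r.capture("wrist");cv2.imwrite("pics/w1.png",im);pickle.dump(i,open("w1.pkl","wb"));print(r.get_state()["tcp_pos"])
E
```

```text
[ 0.53504781 -0.2495668   0.30507058]
```

View pics/w1.png

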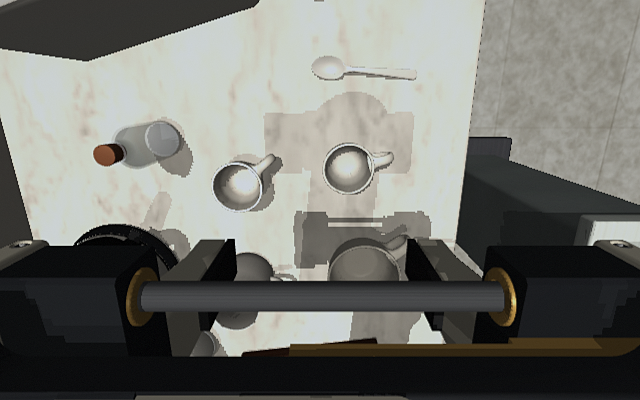

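Spoon runs (311,66)–(416,75). The far cup's rim is near (240,186) with the handle up-right, and the near cup's rim is near (349,167). I'll zoom for accuracy.

```bash
python3 - <<'E'
from h import *
im=cv2.imread("pics/w1.png")[40:220,200:430];im=cv2.resize(im,None,fx=3.4,fy=3.3,interpolation=cv2.INTER_CUBIC)
im=(im.astype(float)**1.5/255**.5).astype('uint8')
for u in range(200,430,20): cv2.putText(im,str(u),(int((u-200)*3.4),10),0,.35,(0,0,255));cv2.line(im,(int((u-200)*3.4),12),(int((u-200)*3.4),593),(0,0,255),1)
for v in range(40,220,20): cv2.putText(im,str(v),(0,int((v-40)*3.3)),0,.35,(255,0,0));cv2.line(im,(0,int((v-40)*3.3)),(781,int((v-40)*3.3)),(255,0,0),1)
cv2.imwrite("pics/w1c.png",im)
E
```

```text
(no output)
```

View pics/w1c.png

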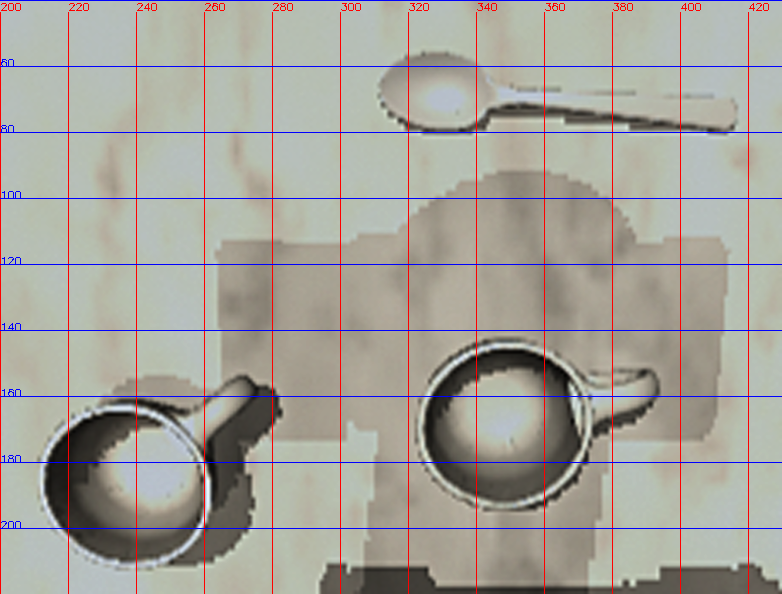

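```bash
python3 - <<'E'
from h import *
import pickle
np.set_printoptions(precision=4,suppress=True)
i=pickle.load(open("w1.pkl","rb"))
R=lambda u,v,z: ray(i,(u,v),z)[:2]
for n,c,h in [("far",(237,186.5),(272,155.5)),("near",(348.3,169),(392.5,156.5))]:
    a=R(*c,.052);d=R(*h,.046)-a;L=np.linalg.norm(d);ang=np.degrees(np.arctan2(d[1],d[0]))
    print(n,a,"len(57.5)",L,"ang",ang,"rim r",np.linalg.norm(R(c[0]+25.5,c[1],.052)-a),"grasp",a+d/L*.0485)
b=R(311,67,.008);e=R(416.5,74.5,.005);print("spoon",b,e,(b+e)/2,np.linalg.norm(b-e),np.degrees(np.arctan2(*(b-e)[::-1])))
E
```

```text
far [ 0.6356 -0.2235] len(57.5) 0.05616109814318769 ang -139.55465034787076 rim r 0.030616319715858268 grasp [ 0.5987 -0.255 ]
near [ 0.5025 -0.2449] len(57.5) 0.054403155074358604 ang -165.27669614400563 rim r 0.030147109676028315 grasp [ 0.4556 -0.2572]
spoon [ 0.5468 -0.3608] [ 0.418  -0.3525] [ 0.4824 -0.3567] 0.1290393418189008 -3.7132079611370554
```

Emit:
jog_arm:
  deltas:
    - [[1,0,5.5,0,0],[1,0,5.5,0,0],[1,0,5.5,0,0],[1,0,5.5,0,0],[1,0,5.5,0,0],[1,0,5.5,0,0],[1,0,5.5,0,0],[1,0,5.5,0,0]]

```text
time_s: 2.08
tcp_pos: [0.5342, 0.1933, 0.3051]
eef_rot: [180.0, -0.0, -89.9]
contact_force: [0.6, -0.1, -0.2]
gripper_width: 0.0877
gripper_force: 0.0
```

Emit:
jog_arm:
  deltas:
    - [[1,0,5.5,0,0],[1,0,5.5,0,0],[1,0,0,0,0],[1,0,0,0,0]]

```text
time_s: 2.58
tcp_pos: [0.5342, 0.301, 0.3047]
eef_rot: [179.9, -0.1, -89.9]
contact_force: [-0.5, -1.0, -0.2]
gripper_width: 0.0877
gripper_force: 0.0
```

```bash
python3 - <<'E'
from h import *
import pickle
i=r.camera_info("wrist");im=r.capture("wrist");cv2.imwrite("pics/w2.png",im);pickle.dump(i,open("w2.pkl","wb"));print(r.get_state()["tcp_pos"])
x0,x1,y0,y1=120,520,0,250
im=cv2.resize(im[y0:y1,x0:x1],None,fx=2,fy=2,interpolation=cv2.INTER_CUBIC)
for u in range(x0,x1,40): cv2.putText(im,str(u),((u-x0)*2,10),0,.35,(0,0,255));cv2.line(im,((u-x0)*2,12),((u-x0)*2,500),(0,0,255),1)
for v in range(y0,y1,40): cv2.putText(im,str(v),(0,(v-y0)*2),0,.35,(255,0,0));cv2.line(im,(0,(v-y0)*2),(800,(v-y0)*2),(255,0,0),1)
cv2.imwrite("pics/w2c.png",im)
E
```

```text
[0.5344439  0.30026656 0.30508215]
```

View pics/w2c.png

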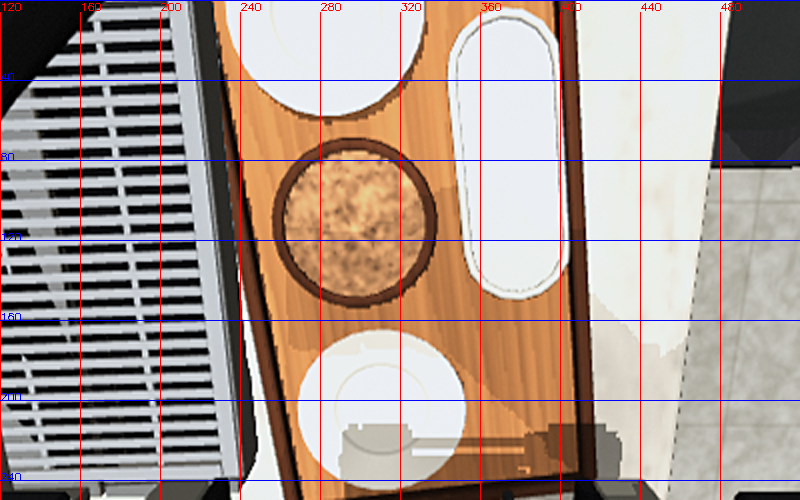

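The coaster is centred at about (297.5,111), the far saucer at (310.7,204.5), and the spoon rest ends are near (372.5,4) and (378.5,150). Next I'll capture the near saucer and the jug on the way back.

Emit:
jog_arm:
  deltas:
    - [[1,0,-6,0,0],[1,0,-6,0,0],[1,0,0,0,0],[1,0,0,0,0]]

```text
time_s: 3.12
tcp_pos: [0.5351, 0.1791, 0.3061]
eef_rot: [-179.9, 0.0, -90.1]
contact_force: [-0.1, 0.4, 0.5]
gripper_width: 0.0876
gripper_force: 0.0
```

```bash
python3 - <<'E'
from h import *
import pickle
i=r.camera_info("wrist");im=r.capture("wrist");cv2.imwrite("pics/w3.png",im);pickle.dump(i,open("w3.pkl","wb"));print(r.get_state()["tcp_pos"])
E
```

```text
[0.53506868 0.17981226 0.3058759 ]
```

Emit:
jog_arm:
  deltas:
    - [[1,0,-5,0,0],[1,0,-5,0,0],[1,0,-5,0,0],[1,0,0,0,0],[1,0,0,0,0]]

```text
time_s: 3.8
tcp_pos: [0.5352, 0.0306, 0.3054]
eef_rot: [180.0, 0.0, -90.0]
contact_force: [0.2, 0.6, -0.5]
gripper_width: 0.0874
gripper_force: 0.0
```

```bash
python3 - <<'E'
from h import *
import pickle
i=r.camera_info("wrist");im=r.capture("wrist");cv2.imwrite("pics/w4.png",im);pickle.dump(i,open("w4.pkl","wb"));print(r.get_state()["tcp_pos"])
ims=[]
for n,(x0,x1,y0,y1) in (("w3",(230,430,60,240)),("w4",(200,400,50,230))):
    im=cv2.imread(f"pics/{n}.png")
    im=cv2.resize(im[y0:y1,x0:x1],None,fx=2,fy=3,interpolation=cv2.INTER_CUBIC)
    im=(im.astype(float)**1.4/255**.4).astype('uint8')
    for u in range(x0,x1,20): cv2.putText(im,str(u),((u-x0)*2,10),0,.35,(0,0,255));cv2.line(im,((u-x0)*2,12),((u-x0)*2,540),(0,0,255),1)
    for v in range((y0+19)//20*20,y1,20): cv2.putText(im,str(v),(0,(v-y0)*3),0,.35,(255,0,0));cv2.line(im,(0,(v-y0)*3),(400,(v-y0)*3),(255,0,0),1)
    ims.append(im)
cv2.imwrite("pics/w34.png",np.hstack(ims))
E
```

```text
[0.53520039 0.03099889 0.30538032]
```

View pics/w34.png

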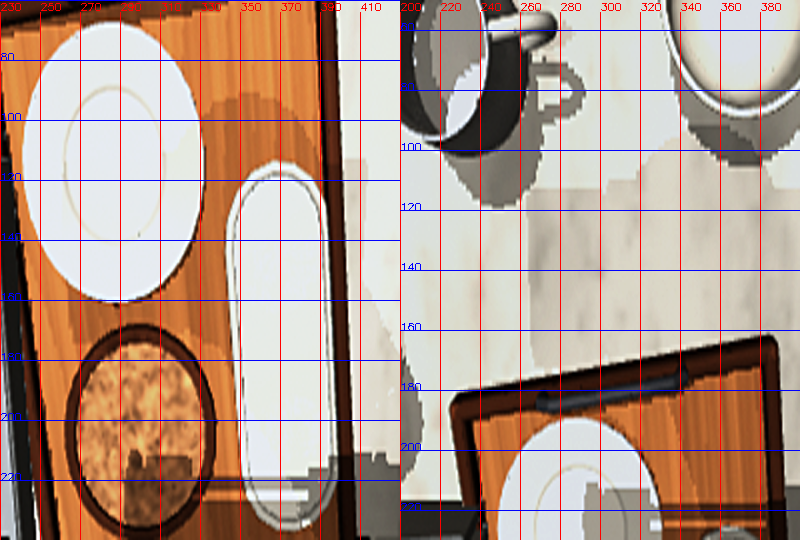

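Emit:
jog_arm:
  deltas:
    - [[1,3,-4,0,0],[1,3,-4,0,0],[1,0,0,0,0],[1,0,0,0,0]]

```text
time_s: 4.35
tcp_pos: [0.5951, -0.049, 0.3049]
eef_rot: [179.9, -0.0, -90.0]
contact_force: [-0.6, 0.7, 0.3]
gripper_width: 0.0875
gripper_force: 0.0
```

```bash
python3 - <<'E'
from h import *
import pickle
np.set_printoptions(precision=4,suppress=True)
i=r.camera_info("wrist");im=r.capture("wrist");cv2.imwrite("pics/w5.png",im);pickle.dump(i,open("w5.pkl","wb"));print(r.get_state()["tcp_pos"])
u0,v0=pix(i,(.63,-.078,.088)).astype(int);x0,x1,y0,y1=u0-70,u0+80,max(0,v0-60),v0+60
im=cv2.resize(im[y0:y1,x0:x1],None,fx=4,fy=4,interpolation=cv2.INTER_CUBIC)
for u in range((x0+19)//20*20,x1,20): cv2.putText(im,str(u),((u-x0)*4,10),0,.35,(0,0,255));cv2.line(im,((u-x0)*4,12),((u-x0)*4,480),(0,0,255),1)
for v in range((y0+19)//20*20,y1,20): cv2.putText(im,str(v),(0,(v-y0)*4),0,.35,(255,0,0));cv2.line(im,(0,(v-y0)*4),(600,(v-y0)*4),(255,0,0),1)
cv2.imwrite("pics/w5c.png",im)
a=pickle.load(open("w2.pkl","rb"));b=pickle.load(open("w3.pkl","rb"))
print("coaster",ray(a,(297.5,111),.018),ray(b,(300.2,203.5),.018))
print("s2",ray(a,(310.7,204.7),.020),ray(a,(310.7,204),.012),"s1",ray(b,(287,113.8),.02))
for c,p,q in((a,(372.5,4),(378.5,150)),(b,(370,113.3),(374.5,236.7))):
    P=ray(c,p,.016);Q=ray(c,q,.016);print("rest",P,Q,(P+Q)/2,np.linalg.norm(P-Q),np.degrees(np.arctan2(*(Q-P)[1::-1])))
E
```

```text
[ 0.5949 -0.0488  0.3053]
coaster [0.5628 0.2409 0.018 ] [0.563  0.2386 0.018 ]
s2 [0.5473 0.3605 0.02  ] [0.5475 0.3621 0.012 ] s1 [0.5768 0.1227 0.02  ]
rest [0.4765 0.124  0.016 ] [0.461  0.2886 0.016 ] [0.4688 0.2063 0.016 ] 0.16534576523595068 95.38495979550852
rest [0.4749 0.1224 0.016 ] [0.4618 0.2873 0.016 ] [0.4683 0.2048 0.016 ] 0.16538723307793016 94.55050202556988
```

View pics/w5c.png

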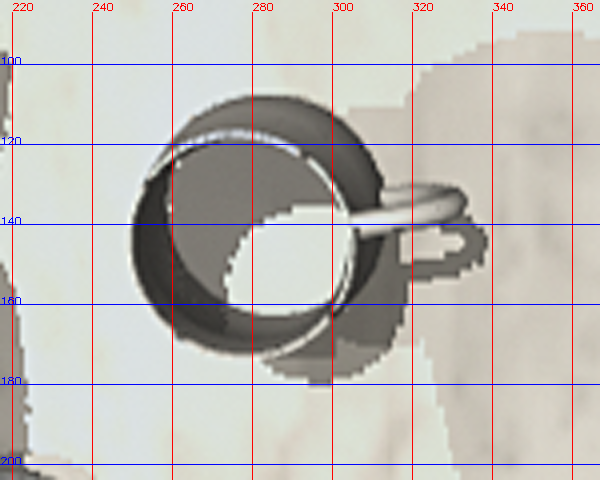

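```bash
python3 - <<'E'
from h import *
import pickle
np.set_printoptions(precision=4,suppress=True)
i=pickle.load(open("w5.pkl","rb"));R=lambda u,v,z:ray(i,(u,v),z)[:2]
a=R(277.5,145,.088);print("rim",a,R(304.5,145,.088)-a,"base",R(284,136,.01))
for h,z in [((307,139),.084),((328,133.5),.08),((332.5,133),.06)]:
    d=R(*h,z)-a;print(np.linalg.norm(d),np.degrees(np.arctan2(d[1],d[0])))
E
```

```text
rim [ 0.6407 -0.0773] [-0.0283 -0.    ] base [ 0.6418 -0.0777]
0.031421140024970616 -169.35892341589687
0.054267306893870555 -168.15133304616066
0.05937974516836775 -170.75508988885335
```

Emit:
jog_arm:
  deltas:
    - [[1,-1.13,-3.07,0,-0.1635],[1,-1.13,-3.07,0,-0.1635],[1,-1.13,-3.07,0,-0.1635],[1,-1.13,-3.07,0,-0.1635],[0,-1.13,-3.07,0,-0.1635],[0,-1.13,-3.07,0,-0.1635],[0,-1.13,-3.07,0,-0.1635],[0,-1.13,-3.07,0,-0.1635]]

```text
time_s: 5.4
tcp_pos: [0.5045, -0.2951, 0.3062]
eef_rot: [-180.0, 0.1, -165.1]
contact_force: [-0.3, -0.9, -0.3]
gripper_width: 0.0534
gripper_force: 0.0
```

Emit:
jog_arm:
  deltas:
    - [[0,-1.12,-3.05,-3,-0.1635],[0,-1.12,-3.05,-3,-0.1635],[0,0,0,-5,0],[0,0,0,-5,0],[0,0,0,-5,0],[0,0,0,0,0],[0,0,0,0,0]]

```text
time_s: 6.28
tcp_pos: [0.4837, -0.3565, 0.0977]
eef_rot: [-179.9, 0.1, 176.4]
contact_force: [0.7, 0.3, 0.1]
gripper_width: 0.0438
gripper_force: 0.0
```

```bash
python3 - <<'E'
from h import *
import pickle
i=r.camera_info("wrist");im=r.capture("wrist");cv2.imwrite("pics/w6.png",im);pickle.dump(i,open("w6.pkl","wb"))
for p in [(.4824,-.3567,.005),(.5468,-.3608,.008),(.418,-.3525,.005)]: print(pix(i,p))
E
```

```text
[319.52879356 207.02309109]
[319.41568625 287.8377689 ]
[319.79279751 115.02152529]
```

View pics/w6.png

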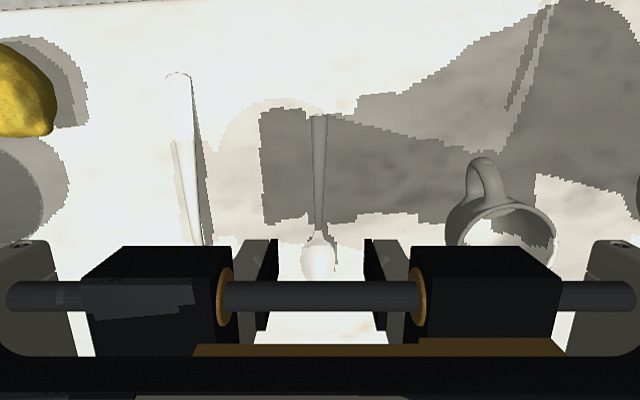

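The spoon sits centred at u≈320 between the jaws, rows 115–283 as predicted. The fork, at u≈190, is clear. Descending.

Emit:
jog_arm:
  deltas:
    - [[0,0,0,-4,0],[0,0,0,-2,0],[0,0,0,-1.6,0],[0,0,0,0,0],[-1,0,0,0,0],[-1,0,0,0,0],[-1,0,0,0,0],[-1,0,0,0,0]]
  force: 15

```text
time_s: 7.32
tcp_pos: [0.4825, -0.3567, 0.0201]
eef_rot: [-180.0, 0.0, 176.3]
contact_force: [0.3, 0.9, 3.9]
gripper_width: 0.0194
gripper_force: 15.0
```

Emit:
jog_arm:
  deltas:
    - [[-1,0,0,0,0],[-1,0,0,3,0],[-1,0,0,5,0],[-1,0,0,5,0],[-1,0,0,0,0]]

```text
time_s: 7.95
tcp_pos: [0.4843, -0.3577, 0.1539]
eef_rot: [-179.8, 0.4, 176.4]
contact_force: [0.8, -0.2, -0.4]
gripper_width: 0.0194
gripper_force: 15.0
```

Emit:
jog_arm:
  deltas:
    - [[-1,-0.12,5.11,0,0.1564],[-1,-0.12,5.11,0,0.1564],[-1,-0.12,5.11,0,0.1564],[-1,-0.13,5.11,0,0.1564],[-1,-0.13,5.11,0,0.1564],[-1,-0.13,5.11,0,0.1564],[-1,-0.13,5.11,0,0.1564],[-1,-0.13,5.11,0,0.1564]]

```text
time_s: 8.95
tcp_pos: [0.4713, 0.0536, 0.1488]
eef_rot: [180.0, -0.0, -111.7]
contact_force: [0.5, 0.3, 0.4]
gripper_width: 0.0191
gripper_force: 15.0
```

Emit:
jog_arm:
  deltas:
    - [[-1,-0.13,5.11,0,0.1564],[-1,-0.13,5.11,0,0.1564],[-1,-0.13,5.11,0,0.1564],[-1,0,0,-3,0],[-1,0,0,-4,0],[-1,0,0,-3,0],[-1,0,0,0,0],[-1,0,0,0,0]]

```text
time_s: 9.95
tcp_pos: [0.4685, 0.2056, 0.05]
eef_rot: [-180.0, -0.0, -85.1]
contact_force: [0.1, 0.1, -1.3]
gripper_width: 0.0195
gripper_force: 15.0
```

Emit:
jog_arm:
  deltas:
    - [[-1,0,0,-1.3,0],[-1,0,0,0,0],[-1,0,0,0,0],[-0.4,0,0,0,0],[-0.4,0,0,0,0],[-0.4,0,0,2,0],[-0.4,0,0,5,0],[0,0,0,5,0]]

```text
time_s: 10.95
tcp_pos: [0.4679, 0.2052, 0.1578]
eef_rot: [180.0, -0.0, -85.1]
contact_force: [0.8, 0.9, -0.8]
gripper_width: 0.0315
gripper_force: 0.0
```

Emit:
jog_arm:
  deltas:
    - [[0,0,4,4,0],[0,0,5,3,0],[0,0,0,0,0],[0,0,0,0,0]]

```text
time_s: 11.45
tcp_pos: [0.4676, 0.2952, 0.226]
eef_rot: [179.9, -0.0, -85.1]
contact_force: [-1.2, -0.6, -0.0]
gripper_width: 0.0438
gripper_force: 0.0
```

```bash
python3 - <<'E'
from h import *
import pickle
s=r.get_state();print(s["tcp_pos"],s["eef_rot"])
i=r.camera_info("wrist");im=r.capture("wrist");cv2.imwrite("pics/w7.png",im);pickle.dump(i,open("w7.pkl","wb"))
E
```

```text
[0.46758574 0.29520222 0.22601349] [ 1.79945074e+02 -2.34750932e-02 -8.50854661e+01]
```

View pics/w7.png

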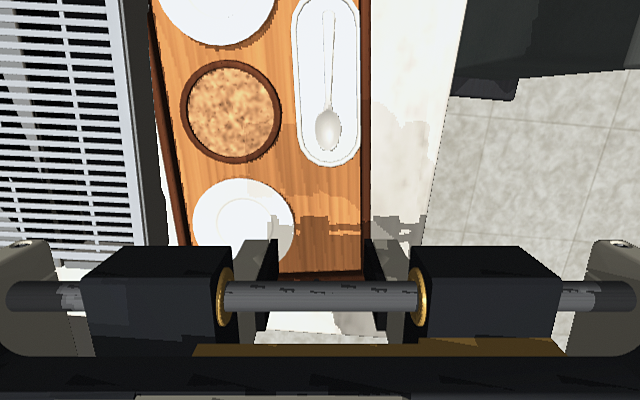

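The spoon lies in the rest near its middle, with the bowl at (328,130). Next, the near cup.

Emit:
jog_arm:
  deltas:
    - [[0,-0.12,-5.02,0,-0.1274],[0,-0.12,-5.02,0,-0.1274],[0,-0.12,-5.02,0,-0.1274],[0,-0.12,-5.02,0,-0.1274],[0,-0.12,-5.02,0,-0.1274],[0,-0.12,-5.02,0,-0.1274],[0,-0.12,-5.02,0,-0.1274],[0,-0.11,-5.02,0,-0.1274]]

```text
time_s: 12.5
tcp_pos: [0.4573, -0.1085, 0.226]
eef_rot: [180.0, -0.1, -143.8]
contact_force: [1.5, 0.1, 0.1]
gripper_width: 0.0441
gripper_force: 0.0
```

Emit:
jog_arm:
  deltas:
    - [[0,-0.11,-5.03,0,-0.1274],[0,-0.11,-5.03,0,-0.1274],[0,-0.11,-5.04,0,-0.1275],[0,0,0,-5,0],[0,0,0,-5,0],[0,0,0,0,0],[0,0,0,0,0]]

```text
time_s: 13.38
tcp_pos: [0.4558, -0.2576, 0.1279]
eef_rot: [-180.0, 0.0, -165.4]
contact_force: [0.7, -0.0, 1.0]
gripper_width: 0.0437
gripper_force: 0.0
```

```bash
python3 - <<'E'
from h import *
s=r.get_state();print(s["tcp_pos"],s["eef_rot"])
i=r.camera_info("wrist");im=r.capture("wrist");cv2.imwrite("pics/w8.png",im)
print(pix(i,(.5025,-.2449,.052)),pix(i,(.4556,-.2572,.05)))
E
```

```text
[ 0.45578385 -0.25764287  0.12787108] [-1.79950335e+02  1.64552225e-02 -1.65391124e+02]
[320.8012699  280.24125675] [320.76778768 215.61573506]
```

View pics/w8.png

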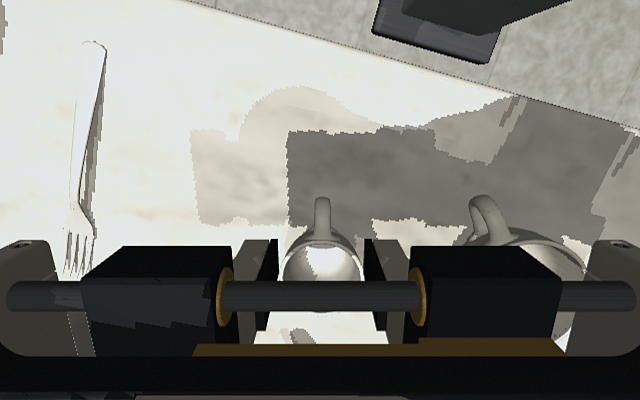

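The handle is centred at u≈321, as predicted. Grasping.

Emit:
jog_arm:
  deltas:
    - [[0,0,0,-4,0],[0,0,0,-3,0],[0,0,0,-2.1,0],[0,0,0,0,0],[-1,0,0,0,0],[-1,0,0,0,0],[-1,0,0,0,0],[-1,0,0,0,0]]
  force: 30

```text
time_s: 14.42
tcp_pos: [0.4556, -0.2572, 0.036]
eef_rot: [-180.0, 0.0, -165.4]
contact_force: [-0.0, -1.0, 2.3]
gripper_width: 0.0103
gripper_force: 29.4
```

Emit:
jog_arm:
  deltas:
    - [[-1,0,0,0,0],[-1,0,0,2,0],[-1,0,0,4,0],[-1,0,0,5,0],[-1,0,0,3,0],[-1,0,0,0,0]]

```text
time_s: 15.18
tcp_pos: [0.4566, -0.2574, 0.178]
eef_rot: [-179.9, 0.2, -165.4]
contact_force: [0.0, 0.9, -1.8]
gripper_width: 0.0108
gripper_force: 29.7
```

Emit:
jog_arm:
  deltas:
    - [[-1,0.31,3,0,-0.0121],[-1,0.31,4.5,0,-0.0121],[-1,0.31,4.5,0,-0.0121],[-1,0.31,4.5,0,-0.0121],[-1,0.31,4.5,0,-0.0121],[-1,0.31,4.5,0,-0.0121],[-1,0.31,4.5,0,-0.0121],[-1,0.31,4.5,0,-0.0121]]

```text
time_s: 16.18
tcp_pos: [0.4794, 0.0891, 0.1744]
eef_rot: [-180.0, -0.1, -171.0]
contact_force: [0.7, -0.9, -1.4]
gripper_width: 0.0105
gripper_force: 29.7
```

Emit:
jog_arm:
  deltas:
    - [[-1,0.31,4.5,0,-0.0121],[-1,0.31,4.5,0,-0.0121],[-1,0.31,4.5,0,-0.0121],[-1,0.31,4.5,0,-0.0121],[-1,0.31,4.5,0,-0.0121],[-1,0.32,4.4,0,-0.0121],[-1,0,0,-3,0],[-1,0,0,-4,0]]

```text
time_s: 17.18
tcp_pos: [0.4985, 0.3575, 0.1038]
eef_rot: [180.0, -0.0, -175.1]
contact_force: [0.1, 0.6, -1.4]
gripper_width: 0.0109
gripper_force: 29.7
```

Emit:
jog_arm:
  deltas:
    - [[-1,0,0,-3,0],[-1,0,0,0,0],[-1,0,0,-1.5,0],[-1,0,0,-0.9,0],[-1,0,0,-0.4,0],[-1,0,0,0,0],[-1,0,0,0,0]]

```text
time_s: 18.05
tcp_pos: [0.4991, 0.3572, 0.048]
eef_rot: [180.0, 0.0, -175.1]
contact_force: [-0.2, 0.2, 1.6]
gripper_width: 0.0106
gripper_force: 29.8
```

Emit:
jog_arm:
  deltas:
    - [[-0.8,0,0,0,0],[-0.5,0,0,0,0],[-0.5,0,0,0,0],[-0.5,0,0,2,0],[-0.5,0,0,4,0],[-0.3,0,0,5,0],[0,0,0,6,0],[0,0,0,0,0]]

```text
time_s: 19.05
tcp_pos: [0.5009, 0.3587, 0.2234]
eef_rot: [179.6, 0.4, -175.1]
contact_force: [-0.3, 0.3, -1.8]
gripper_width: 0.0421
gripper_force: 0.0
```

Emit:
jog_arm:
  deltas:
    - [[0,0.77,-4.7,0,0.0477],[0,0.77,-4.7,0,0.0477],[0,0.77,-4.7,0,0.0477],[0,0.77,-4.7,0,0.0477],[0,0.77,-4.7,0,0.0477],[0,0.77,-4.7,0,0.0477],[0,0.77,-4.7,0,0.0477],[0,0.77,-4.7,0,0.0477]]

```text
time_s: 20.05
tcp_pos: [0.5604, -0.0207, 0.2171]
eef_rot: [180.0, -0.0, -153.2]
contact_force: [1.4, -0.2, 0.0]
gripper_width: 0.0432
gripper_force: 0.0
```

Emit:
jog_arm:
  deltas:
    - [[0,0.76,-4.7,0,0.0477],[0,0.76,-4.7,0,0.0477],[0,0.76,-4.7,0,0.0477],[0,0.76,-4.7,0,0.0477],[0,0.76,-4.78,0,0.0477],[0,0,0,-4.2,0],[0,0,0,-5,0],[0,0,0,0,0]]

```text
time_s: 21.05
tcp_pos: [0.5953, -0.2546, 0.1211]
eef_rot: [179.6, -0.3, -139.6]
contact_force: [0.6, -0.4, 1.1]
gripper_width: 0.0439
gripper_force: 0.0
```

```bash
python3 - <<'E'
from h import *
import pickle
s=r.get_state();print(s["tcp_pos"],s["eef_rot"])
i=r.camera_info("wrist");im=r.capture("wrist");cv2.imwrite("pics/w9.png",im);sc=r.capture("scene");si=r.camera_info("scene")
print(pix(i,(.6356,-.2235,.052)),pix(i,(.5987,-.255,.05)))
u,v=pix(si,(.5474,.361,.04)).astype(int);print(u,v)
a=cv2.resize(im[140:300,220:420],None,fx=2,fy=2);b=cv2.resize(sc[v-40:v+60,u-50:u+75],None,fx=3.2,fy=3.2)
cv2.imwrite("pics/w9c.png",np.hstack([a,b]))
E
```

```text
[ 0.59534408 -0.25455262  0.121083  ] [ 179.60249565   -0.3075811  -139.64724607]
[316.25850595 288.89489063] [315.89883939 222.845989  ]
232 163
```

View pics/w9c.png

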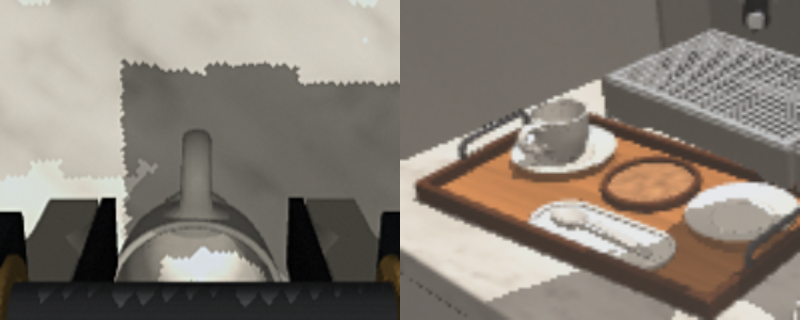

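The first cup stands on the far saucer, and the second cup's handle is centred at u≈318. Grasping.

Emit:
jog_arm:
  deltas:
    - [[0,0,0,-4,0],[0,0,0,-3,0],[0,0,0,-2,0],[0,0,0,0,0],[-1,0,0,0,0],[-1,0,0,0,0],[-1,0,0,0,0],[-1,0,0,0,0]]
  force: 30

```text
time_s: 22.15
tcp_pos: [0.5986, -0.255, 0.036]
eef_rot: [-180.0, 0.0, -139.6]
contact_force: [0.6, -1.0, 0.9]
gripper_width: 0.0101
gripper_force: 30.1
```

Emit:
jog_arm:
  deltas:
    - [[-1,0,0,0,0],[-1,0,0,2,0],[-1,0,0,4,0],[-1,0,0,5,0],[-1,0,0,4,0],[-1,0,0,0,0]]

```text
time_s: 22.9
tcp_pos: [0.6003, -0.2554, 0.1895]
eef_rot: [-179.7, 0.2, -139.6]
contact_force: [-0.4, 0.1, -1.5]
gripper_width: 0.0101
gripper_force: 30.0
```

Emit:
jog_arm:
  deltas:
    - [[-1,-0.78,3.15,0,-0.0687],[-1,-0.78,4.2,0,-0.0687],[-1,-0.78,4.2,0,-0.0687],[-1,-0.78,4.2,0,-0.0687],[-1,-0.78,4.2,0,-0.0687],[-1,-0.78,4.2,0,-0.0687],[-1,-0.78,4.2,0,-0.0687],[-1,-0.78,4.2,0,-0.0687]]

```text
time_s: 23.9
tcp_pos: [0.535, 0.0717, 0.1844]
eef_rot: [-180.0, -0.1, -171.2]
contact_force: [0.8, 0.7, -0.7]
gripper_width: 0.0098
gripper_force: 30.0
```

Emit:
jog_arm:
  deltas:
    - [[-1,-0.78,4.8,0,-0.0687],[-1,0,0,-4,0],[-1,0,0,-4,0],[-1,0,0,-3,0],[-1,0,0,-1.5,0],[-1,0,0,-0.9,0],[-1,0,0,-0.4,0],[-1,0,0,0,0]]

```text
time_s: 24.9
tcp_pos: [0.5289, 0.1188, 0.0483]
eef_rot: [180.0, 0.1, -175.0]
contact_force: [0.3, 0.5, -1.3]
gripper_width: 0.0097
gripper_force: 30.0
```

Emit:
jog_arm:
  deltas:
    - [[-1,0,0,0,0],[-1,0,0,0,0]]

```text
time_s: 25.15
tcp_pos: [0.5285, 0.1187, 0.048]
eef_rot: [180.0, 0.0, -175.0]
contact_force: [-0.1, 1.0, -1.5]
gripper_width: 0.0101
gripper_force: 30.0
```

Emit:
jog_arm:
  deltas:
    - [[-1,0,0,-0.15,0],[-1,0,0,0,0],[-0.8,0,0,0,0],[-0.5,0,0,0,0],[-0.5,0,0,0,0],[-0.5,0,0,2,0],[-0.5,0,0,4,0],[0,0,0,5,0]]

```text
time_s: 26.15
tcp_pos: [0.5277, 0.1182, 0.1563]
eef_rot: [-179.9, -0.1, -175.0]
contact_force: [1.9, 0.7, -0.2]
gripper_width: 0.0275
gripper_force: 0.0
```

Emit:
jog_arm:
  deltas:
    - [[0,0,0,6,0],[0,0.4,-3,0,0.02],[0,1,-4,0,0.02],[0,1,-4,0,0.02],[0,1,-4,0,0.02],[0,1.2,-4,0,0.02],[0,1.54,-1.57,0,0],[0,0,0,0,0]]

```text
time_s: 27.15
tcp_pos: [0.5902, -0.0884, 0.2154]
eef_rot: [-180.0, -0.0, -169.4]
contact_force: [-0.6, -0.0, -0.6]
gripper_width: 0.044
gripper_force: 0.0
```

Emit:
jog_arm:
  deltas:
    - [[0,0,0,-5,0],[0,0,0,-5,0],[0,0,0,-3,0],[0,0,0,-1.45,0],[0,0,0,0,0],[-1,0,0,0,0],[-1,0,0,0,0],[-1,0,0,0,0]]
  force: 60

```text
time_s: 28.15
tcp_pos: [0.5901, -0.0871, 0.0725]
eef_rot: [-180.0, 0.1, -169.3]
contact_force: [0.3, 0.2, -0.2]
gripper_width: 0.0195
gripper_force: 0.0
```

Emit:
jog_arm:
  deltas:
    - [[-1,0,0,0,0],[-1,0,0,0,0],[-1,0,0,1.5,0],[-1,0,0,3,0],[-1,0,0,4,0],[-1,0,0,3,0],[-1,0,0,0,0],[-1,0,0,0,0]]

```text
time_s: 29.15
tcp_pos: [0.589, -0.087, 0.1862]
eef_rot: [180.0, -0.0, -169.3]
contact_force: [-0.7, 0.2, -3.5]
gripper_width: 0.0065
gripper_force: 60.0
```

```bash
python3 - <<'E'
from h import *
s=r.get_state();print(s["tcp_pos"],s["moment"])
si=r.camera_info("side");im=r.capture("side");u,v=pix(si,(.62,-.08,.16)).astype(int)
u2,v2=pix(si,(.56,.2,.03)).astype(int)
a=cv2.resize(im[v-60:v+60,u-60:u+60],None,fx=3.3,fy=3.3);b=cv2.resize(im[v2-60:v2+60,u2-60:u2+60],None,fx=3.3,fy=3.3)
cv2.imwrite("pics/s10.png",np.hstack([a,b]))
E
```

```text
[ 0.58895423 -0.08704703  0.18616216] [-0.07880009  0.0767758  -0.03545937]
```

View pics/s10.png

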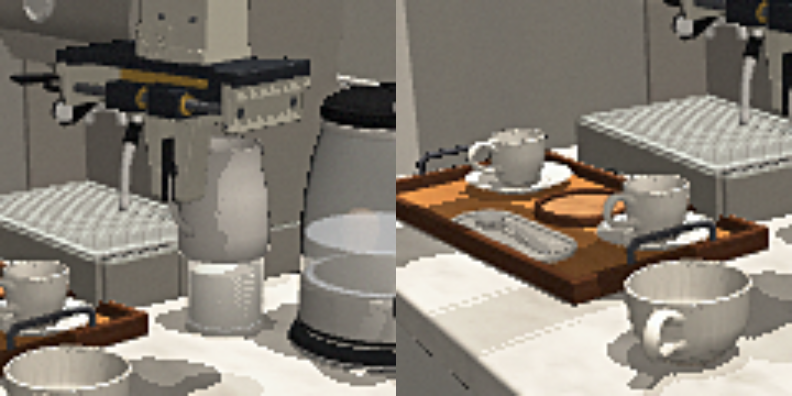

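The jug is held upright, and both cups stand on their saucers. Now to the coaster.

Emit:
jog_arm:
  deltas:
    - [[-1,-0.8,2,0,-0.011],[-1,-0.9,3.5,0,-0.011],[-1,-0.9,4,0,-0.011],[-1,-0.9,4,0,-0.011],[-1,-0.9,4,0,-0.011],[-1,-0.9,4,0,-0.011],[-1,-0.9,4,0,-0.011],[-1,-0.9,4,0,-0.011]]

```text
time_s: 30.2
tcp_pos: [0.5176, 0.2087, 0.1853]
eef_rot: [-179.9, -0.1, -174.3]
contact_force: [0.2, 0.1, -3.2]
gripper_width: 0.0068
gripper_force: 60.0
```

Emit:
jog_arm:
  deltas:
    - [[-1,-0.76,2.74,0,-0.011],[-1,0,0,0,0],[-1,0,0,-3,0],[-1,0,0,-3,0],[-1,0,0,-2,0],[-1,0,0,-1.2,0],[-1,0,0,-0.6,0],[-1,0,0,0,0]]

```text
time_s: 31.2
tcp_pos: [0.5112, 0.2351, 0.0885]
eef_rot: [-180.0, -0.0, -175.0]
contact_force: [0.0, -0.1, -2.5]
gripper_width: 0.007
gripper_force: 60.0
```

Emit:
jog_arm:
  deltas:
    - [[-1,0,0,-0.3,0],[-1,0,0,0,0],[-1,0,0,0,0]]

```text
time_s: 31.58
tcp_pos: [0.5112, 0.2354, 0.0859]
eef_rot: [180.0, 0.0, -174.9]
contact_force: [1.0, -0.3, -2.4]
gripper_width: 0.0067
gripper_force: 60.0
```

Emit:
jog_arm:
  deltas:
    - [[-1,0,0,-0.15,0],[-1,0,0,0,0],[-1,0,0,0,0]]

```text
time_s: 31.95
tcp_pos: [0.5113, 0.2355, 0.0849]
eef_rot: [180.0, 0.0, -174.9]
contact_force: [-3.3, -0.6, 5.9]
gripper_width: 0.0068
gripper_force: 60.0
```

Emit:
jog_arm:
  deltas:
    - [[-0.8,0,0,0,0],[-0.6,0,0,0,0],[-0.6,0,0,0,0],[-0.6,0,0,2,0],[-0.6,0,0,4,0],[-0.6,0,0,5,0],[-0.6,0,0,5,0],[-0.6,0,0,5.5,0]]

```text
time_s: 32.95
tcp_pos: [0.5108, 0.235, 0.3005]
eef_rot: [-180.0, -0.0, -175.0]
contact_force: [0.9, 0.9, 0.2]
gripper_width: 0.0174
gripper_force: 0.0
```

Emit:
jog_arm:
  deltas:
    - [[0,0.3,0.8,0,0.1855],[0,0.3,0.8,0,0.1855],[0,0.3,0.8,0,0.1855],[0,0.3,0.8,0,0.1855],[0,0.3,0.8,0,0.1855],[0,0.3,0.8,0,0.1855],[0,0.3,0.8,0,0.1855],[0,0.3,0.8,0,0.1855]]

```text
time_s: 33.95
tcp_pos: [0.5352, 0.2995, 0.2988]
eef_rot: [180.0, -0.0, -89.6]
contact_force: [-0.0, -1.3, 1.1]
gripper_width: 0.0438
gripper_force: 0.0
```

Emit:
jog_arm:
  deltas:
    - [[0,0,0,0,0],[0,0,0,0,0]]

```text
time_s: 34.2
tcp_pos: [0.5349, 0.299, 0.2989]
eef_rot: [180.0, -0.0, -90.2]
contact_force: [-0.4, 0.2, 0.4]
gripper_width: 0.0437
gripper_force: 0.0
```

```bash
python3 - <<'E'
from h import *
import pickle
i=r.camera_info("wrist");im=r.capture("wrist");cv2.imwrite("pics/w11.png",im);pickle.dump(i,open("w11.pkl","wb"));print(r.get_state()["tcp_pos"])
E
```

```text
[0.5349764  0.298995   0.29904125]
```

Emit:
jog_arm:
  deltas:
    - [[0,0,-6,0,0],[0,0,-6,0,0],[0,0,0,0,0],[0,0,0,0,0]]

```text
time_s: 34.75
tcp_pos: [0.5352, 0.179, 0.2995]
eef_rot: [-180.0, 0.0, -90.1]
contact_force: [-0.3, 0.5, 0.2]
gripper_width: 0.0437
gripper_force: 0.0
```

```bash
python3 - <<'E'
from h import *
import pickle
i=r.camera_info("wrist");im=r.capture("wrist");cv2.imwrite("pics/w12.png",im);pickle.dump(i,open("w12.pkl","wb"));print(r.get_state()["tcp_pos"])
ims=[]
for n in("w11","w12"):
    i=pickle.load(open(n+".pkl","rb"));k=cv2.resize(cv2.imread(f"pics/{n}.png")[0:250,200:400],None,fx=2,fy=2.4,interpolation=cv2.INTER_CUBIC)
    k=(k.astype(float)**1.5/255**.5).astype('uint8')
    for p,rad in[((.5474,.361,.064),.031),((.5768,.1227,.064),.031),((.563,.2397,.101),.0285)]:
        q=np.array([pix(i,(p[0]+rad*np.cos(t),p[1]+rad*np.sin(t),p[2])) for t in np.linspace(0,6.28,40)])
        cv2.polylines(k,[np.int32((q-[200,0])*[2,2.4])],True,(0,0,255),1)
    ims.append(k)
cv2.imwrite("pics/fin.png",np.hstack(ims))
E
```

```text
[0.53519163 0.17959681 0.29924736]
```

View pics/fin.png

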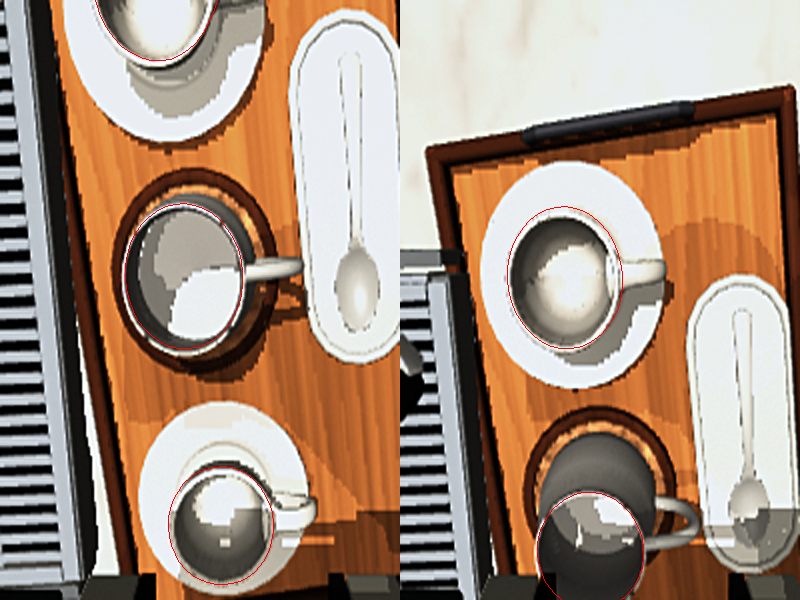

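All rims match the predicted circles to within about 3 mm, and the spoon is centred in the rest. Handing in.

```bash
python3 -c "
from plant import r
print(r.close_job())"
```

```text
the job is handed in; nothing more can be done
None
```

The tray is laid and the job handed in at about 35 s of robot time: the final pictures show each cup on its own saucer and the jug on the coaster to within about 3 mm, with the spoon in its rest; I never touched the big mug or fork, and no verdict came back.

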